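# Draw the filter unit tight onto the boiler valve with the cam key

### The arm

A 6-joint arm with a two-finger parallel gripper is mounted at the origin on the work surface. World frame = base frame: x ahead of the robot, y to its left, z up, the work surface at z = 0. Lengths are in m, angles in rad, forces in N, time in s.
With the tool pointing down it reaches from about 0.3 to 0.85 m from the base axis. Payload 4.2 kg.
Tool frame: the origin (TCP) lies at the very end of the fingers, on their centre line; the grasp point (between the pads) lies 19 mm behind it; y points along the fingers, x is the direction in which the jaws open and shut, and the axes are right-handed (so a half turn about y gives the same grasp; the last joint's range is limited). The gripper opens to 91 mm and grips with 3 to 60 N. Pads are 32 mm wide; open, the fingers measure 118 mm over their backs; the gripper's body (76 mm by 178 mm) begins 60 mm behind the grasp point.
Start: joints at [-1.179, 0.32, 1.565, -0, 1.257, -0.02], TCP at [0.23, -0.527, 0.214] pointing down, gripper open.
Joint ranges: [-3.11, 3.11], [-0.84, 2.01], [0.21, 2.61], [-1.34, 4.49], [0.05, 2.63], [-2.56, 2.56]. Speed limits (rad/s): [2.57, 2.57, 3.14, 3.14, 3.14, 3.14].

### API

Orientations are given as a 3x3 rotation matrix whose columns are the frame's x, y, z axes.
In Python, from bench import r gives the robot as it stands.
- The arm moves only by the tool carry_out, never from a script. Its argument "series" is one flat list of numbers, 7 for each row, row after row: the shift along the tool's x, y, z in m, then the turn, a rotation vector about the tool's x, y, z in degrees, then the finger opening in m, from 0 to 0.0912. In form: [tx, ty, tz, rx, ry, rz, jaw, tx, ty, tz, rx, ry, rz, jaw, ...]. A call has 1 to 20 rows; each row shifts and turns the pose as measured when the row begins, along the tool's axes as they then stand; what a row does not reach is not made up. A row lasts 1/8 s, in which the tool goes at most 62.5 mm and 10.7 degrees, less where a joint would pass 70% of its speed; a pose out of reach is approached as far as the arm can. A call is refused whole if a number of a shift passes 0.0625 or a number of a turn 10.7, either way. A call with a gripper value outside its range is refused whole. The fingers move at their own pace and stop on an object; "force" is the grip in N (left out, the last holds). Time passes only in rows, so rows that do not move let the fingers close. It gives the time, the measured TCP pose, the force and the opening at its end, in the units of the state.
- r.sense(): the state, without advancing time (a new reading comes with each control period).
- r.read_camera(name): name is "side" or "top" or "wrist"; returns a dict with "image" (420x560x3 uint8, red, green, blue), "fx", "fy", "cx", "cy" (pixels), "T" (4x4, takes a point from camera to world coordinates); the wrist camera has in their place "tool_from_camera" (4x4, takes a point from camera to tool coordinates, whose origin is the TCP and whose axes are the tool frame's). Camera axes: x right, y down, z forward; pixel columns grow to the right and rows downward; lengths in m; the calibration is good to about 2 mm. A picture is of the moment at which its call begins: read the wrist's pose just before it. There is no depth.
- r.close_job(): hands the job in, once; it reports no verdict.
The state is a dict: "time_s": time; "joint_positions": joint angles; "joint_vel": joint speeds; "effort": joint torques, N m; "ee_pos": TCP position; "ee_rot": TCP orientation; "force": force on the tool from outside, world axes, zero at the start; "moment": the same for the moment, N m; "opening": finger opening in m.
Only numpy, scipy, OpenCV 4.12 (cv2) and the standard library are available. Lean on these libraries where they do the work, as an engineer would, in place of code of your own. Each camera call takes 0.05 s, during which the arm holds its last target.

### The job

Slide the filter unit along its guides right up to the sprung seal of the valve block, then take the T-handled key from its stand, put it fully into the square socket of the cam and turn the cam clockwise a quarter turn to its stop, so that it draws the unit tight against the block. Then take the key out and put it back upright and fully down in the same stand. Leave the cam locked and all the other things on the trolley undisturbed.

Things in the scene. Friction and masses are not known exactly. Their poses are not given: they have to be found in the camera images.
- bed: Fixed coupling bed: aluminium plate 265 x 106 x 8 mm with two low lipped guide rails (tops 23 mm high, lips 58 mm apart, x = -156 to -8 mm) and at its far end a grey valve block (85 mm long, 72 wide, top 58 mm above the table). Origin on the table under the block's joint face; x runs along the guides in the pushing direction, z up; the plate spans x = -160 to 105 mm.
- bed_face (a point): Middle of the valve block's flat joint face, 34 mm above the table; axes as the bed. A dark rubber seal plate stands 7 mm proud of the face; springs push it out with 2 N at first touch, 8 N when pressed flush, so a unit that is only pushed home springs back several mm.
- carriage (a joint): Travel of the filter unit towards the valve block along its guides, m: the gap between their faces is 0.055 minus this. Starts at 0 to 0.020 (gap 55 to 35 mm), 0.048 where it touches the seal plate, about 0.054 drawn tight, 0.055 at the stop. It slides with about 1.2 N of drag. The cam can catch the pin once the gap is under 11 mm.
- carriage_pin (a point): Foot of the upright pin (10 mm thick, 17 mm high) which the cam hooks, on a strap over the front plate, 10 mm ahead of the filter unit's front face, 67 mm above the table.
- carriage_face (a point): Middle of the flat front face of the filter unit: a grey canister lying between two upright plates (54 mm wide, tops 62 mm above the table) on a dark shoe 80 mm long, 70 wide, held under the lips of the guide rails, 0.3 to 0.5 kg. The face is 34 mm above the table; axes as the bed. The gap to the block is minus its x in the frame of bed_face.
- carriage_back (a point): Middle of the unit's flat upright back plate, 80 mm behind its front face and 34 mm above the table: the place to push; the plate is free between 23 and 62 mm above the table.
- cam (a joint): Turn of the cam in rad: 0 fully open, grows clockwise seen from above, stop at 1.5. Starts between 0 and 0.12. Turning takes up to about 0.3 N m. From about 0.45 its hook passes behind the pin, by 1.2 the unit is fully drawn in; let go before that it may spring back, beyond it stays. Locked means beyond 1.3.
- cam_socket (a point): Middle of the mouth of the square socket in the top of the cam's hub (steel, 30 mm square), 98 mm above the table, 41 mm beyond the joint face. Its x and y axes turn with the cam, parallel to the sides of hub and socket. Socket 15.6 mm wide, small chamfer, 25 mm deep. The cam's hook reaches 60 mm from the axis, 70 to 80 mm above the table.
- key: Loose steel key, 0.12 kg, upright in its stand: square shank 14 mm wide, 22 long (tip a little slimmer), round collar 27 mm across and 5 thick, thin stem, flat T-handle 56 mm long (along x), 14 thick (y), 26 high. Origin at the shank's lower end, z up; 68 mm high. Shank sides lie along x and y: it fits in four quarter turns, with 0.1 rad play in the cam, 0.25 in the stand.
- key_collar (a point): Middle of the underside of the key's collar, 22 mm above the key's origin: it lies on the socket mouth or stand mouth when the key is fully in.
- key_handle (a point): Middle of the key's T-handle, 55 mm above the key's origin; axes as the key.
- stand: Fixed black key stand, a block 60 x 60 mm, 40 mm high, with a square through hole 17 mm wide in the middle, sides parallel to x and y. Origin under its centre. It holds the T-handled key at the start. A twin block holds the other key; which of the two is nearer the bed varies.
- stand_hole0 (a point): Middle of the hole's mouth on top of the T-key's stand, 40 mm above the table; axes as the stand.
- bleed_key: Bystander, to be left alone: the other key: round disc handle 34 mm across on a thin stem, upright in the twin stand. Origin under it.
- pipe_slice: Bystander, to be left alone: silver round pipe slice tool, 50 mm across, 33 mm high. Origin under it.
- washer_jar: Bystander, to be left alone: clear jar of washers with steel lid, 62 mm across, 82 mm high. Origin under it.
- mallet: Bystander, to be left alone: rubber mallet lying down, 280 mm long, 60 mm high. Origin under it.
- torch: Bystander, to be left alone: compact black torch standing on its base, 44 mm across, 106 mm high. Origin under it.
- tee_fitting: Bystander, to be left alone: small brass pipe fitting lying flat, 64 mm long, 28 mm high. Origin under it.
Not all that is in view belongs to the job. Leave any green or turquoise look-alike of the stand alone.

How it is judged:
On the way, in this order (a step that is already met when the one before it is completed fails the run):
1. the filter unit has been pushed up to the sprung seal (gap under 11 mm) with the cam still open (below 0.3 rad) (x of carriage_face in the frame of bed_face above -0.011 m and value of joint cam below 0.3 rad), for 0.2 s.
2. the key is fully in the cam's socket, the cam still open (below 0.4 rad) (horizontal distance between key_collar and cam_socket below 0.005 m and z of key_collar in the frame of cam_socket between -0.004 and 0.006 m and value of joint cam below 0.4 rad), for 0.1 s.
3. the cam has been turned beyond 1.3 rad with the key in it, and has drawn the unit to a gap under 2.5 mm (horizontal distance between key_collar and cam_socket below 0.005 m and z of key_collar in the frame of cam_socket between -0.004 and 0.006 m and value of joint cam above 1.3 rad and x of carriage_face in the frame of bed_face above -0.0025 m), for 0.2 s.
At the end, for the whole second after the job is handed in: The filter unit is drawn against the valve block (gap under 2.5 mm), the cam is left locked beyond 1.3 rad, and the T-handled key is back in its own stand, collar down on the top (within 6 mm), upright (within 0.12 rad), released and at rest (x of carriage_face in the frame of bed_face above -0.0025 m and value of joint cam above 1.3 rad and horizontal distance between key_collar and stand_hole0 below 0.006 m and z of key_collar in the frame of stand_hole0 between -0.004 and 0.006 m and angle between key's own z axis and vertical below 0.12 rad and linear speed of key below 0.03 m/s and velocity of joint carriage below 0.02 m/s); the robot touches nothing.
It fails at once if another thing on the trolley is pushed about (moved more than 30 mm) (distance of any of bleed_key, pipe_slice, washer_jar, mallet, torch, tee_fitting from where it was at the start of the episode above 0.03 m).
It also fails if it takes over 67 s, if anything falls off the work surface, if the arm or the gripper's body presses on something with over 40 N, if the wrist force passes 120 N, or if a joint passes its speed limit or range.

## Working session

There is one attempt and no reset: what is moved stays moved. The work goes in short steps, Python scripts to look and compute and a tool call to move; the robot and the scene stay as the last step left them, time stands still between calls to the robot, and variables do not carry over. Pictures are saved under pics/ and viewed, and the job is handed in when it is done.

Besides the shell and the picture viewer there is one more tool, called after "Call:" in YAML: its name, and indented under it one key for each argument. carry_out: Moves the arm, as the interface text tells. Its arguments: {"type":"object","properties":{"series":{"type":"array"},"force":{"type":"number"}},"required":["series"]}

```bash
ls; mkdir -p pics; python3 - <<'E'
from bench import r
import cv2,numpy as np
s=r.sense();print(s)
for n in ["side","top","wrist"]:
    c=r.read_camera(n);cv2.imwrite(f"pics/{n}0.png",c["image"][:,:,::-1])
    print(n,c["fx"],c["fy"],c["cx"],c["cy"],np.round(c.get("T",c.get("tool_from_camera")),4).tolist())
E
```

```text
pics
{'time_s': 0.0, 'joint_positions': array([-1.17897504e+00,  3.20313193e-01,  1.56569367e+00,  2.26699458e-05,
        1.25741684e+00, -1.99836668e-02]), 'joint_vel': array([ 0.00057853, -0.0018923 , -0.0005483 ,  0.00073756, -0.00095344,
       -0.0005778 ]), 'effort': array([-2.53578459e-03, -4.12461805e+01, -2.31978071e+01,  7.25922128e-02,
        4.58117772e-02, -1.54101836e-04]), 'ee_pos': array([ 0.22996897, -0.52644183,  0.21310239]), 'ee_rot': array([[ 4.00256990e-01, -6.79293695e-04,  9.16402685e-01],
       [-9.16401109e-01,  1.70051438e-03,  4.00257562e-01],
       [-1.83024838e-03, -9.99998323e-01,  5.81372707e-05]]), 'force': array([ 0.41375896, -0.05022677, -0.15931266]), 'moment': array([-0.00817529, -0.00754729,  0.01475019]), 'opening': 0.09121043620977629}
side 437.34414581164725 437.34414581164725 285.8249958142446 210.9973942394416 [[0.9947, -0.0714, 0.0735, 0.4455], [-0.1006, -0.5437, 0.8332, -0.8325], [-0.0195, -0.8362, -0.5481, 0.6545], [0.0, 0.0, 0.0, 1.0]]
top 476.2666459009834 476.2666459009834 285.2376009579622 213.46010852442032 [[0.014, -0.977, 0.2128, 0.2662], [-0.9999, -0.0127, 0.0074, 0.0442], [-0.0045, -0.2129, -0.9771, 1.3788], [0.0, 0.0, 0.0, 1.0]]
wrist 357.7448759614802 357.7448759614802 277.45198317167535 214.74564179430416 [[1.0, 0.0003, -0.0005, 0.0002], [0.0005, -0.2658, 0.964, -0.1714], [0.0002, -0.964, -0.2658, 0.0748], [0.0, 0.0, 0.0, 1.0]]
```

View pics/side0.png

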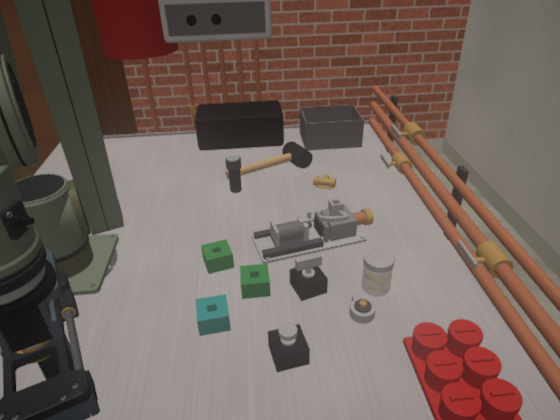

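View pics/top0.png

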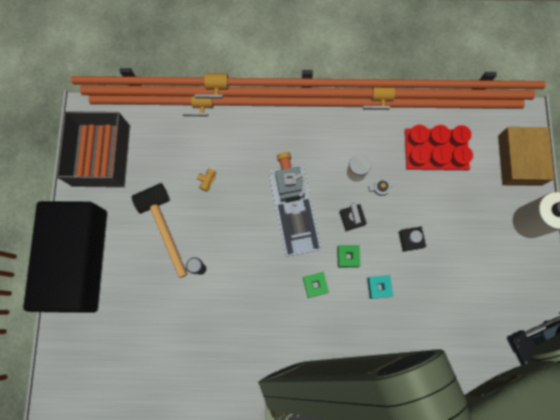

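View pics/wrist0.png

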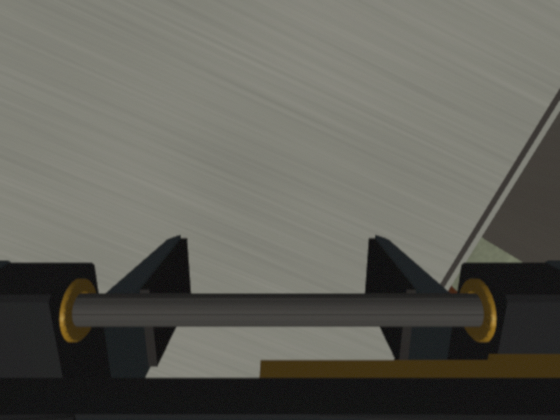

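The side view shows the T-key at about (308,268), the other key at (289,335) and the bed around (310,235). I'll enlarge these areas.

```bash
python3 - <<'E'
import cv2
a=cv2.imread("pics/side0.png")[170:300,240:400];cv2.imwrite("pics/s1.png",cv2.resize(a,None,fx=4.9,fy=4.5,interpolation=2))
cv2.imwrite("pics/s1.png",cv2.resize(a,None,fx=4.5,fy=4.5,interpolation=2))
a=cv2.imread("pics/top0.png")[140:270,260:390];cv2.imwrite("pics/t1.png",cv2.resize(a,None,fx=4.5,fy=4.5,interpolation=2))
E
```

```text
(no output)
```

View pics/s1.png

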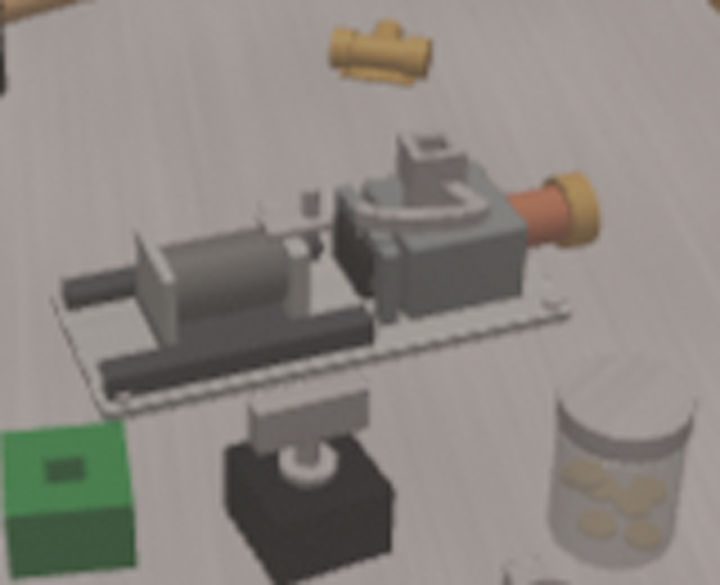

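View pics/t1.png

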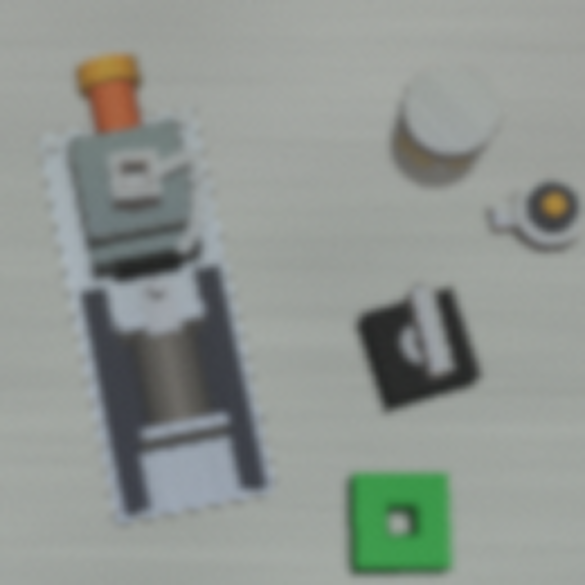

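```bash
cat > h.py <<'E'
import numpy as np,cv2
from bench import r
from scipy.optimize import least_squares
def cam(n):
    s=r.sense();c=r.read_camera(n)
    K=np.array([[c["fx"],0,c["cx"]],[0,c["fy"],c["cy"]],[0,0,1]])
    if n=="wrist":
        W=np.eye(4);W[:3,:3]=s["ee_rot"];W[:3,3]=s["ee_pos"];T=W@c["tool_from_camera"]
    else:T=c["T"]
    return c["image"],K,T
def save(n,f):
    im,K,T=cam(n);cv2.imwrite(f"pics/{f}.png",im[:,:,::-1]);np.savez(f"pics/{f}.npz",K=K,T=T)
def load(f):
    d=np.load(f"pics/{f}.npz");return d["K"],d["T"]
def ray(K,T,px,z):
    d=T[:3,:3]@np.linalg.solve(K,[px[0],px[1],1.]);o=T[:3,3];return o+d*(z-o[2])/d[2]
def proj(K,T,P):
    p=(np.linalg.inv(T)@np.r_[P,1])[:3];q=K@p;return q[:2]/q[2]
def pose2(x,y,a,P):
    c,s=np.cos(a),np.sin(a);return np.array([x+c*P[0]-s*P[1],y+s*P[0]+c*P[1],P[2]])
def fit(obs,x0):
    "obs: list of (K,T,P_local,px); fits planar pose"
    f=lambda v:np.concatenate([proj(K,T,pose2(*v,P))-px for K,T,P,px in obs])
    q=least_squares(f,x0,loss="soft_l1");return q.x,np.round(f(q.x).reshape(-1,2),1)
E
python3 - <<'E'
from h import *
for n in["side","top"]: save(n,n+"1")
KS,TS=load("side1");KT,TT=load("top1")
t=lambda x,y:(260+(x+.5)/4.5-.5,140+(y+.5)/4.5-.5)
s=lambda x,y:(240+(x+.5)/4.5-.5,170+(y+.5)/4.5-.5)
obs=[(KT,TT,(-.16,.053,.008),t(122,522)),(KT,TT,(-.16,-.053,.008),t(268,488)),(KT,TT,(.105,-.053,.008),t(195,118)),(KT,TT,(.105,.053,.008),t(48,138)),
(KS,TS,(-.16,.053,.008),s(55,298)),(KS,TS,(-.16,-.053,.008),s(108,408)),(KS,TS,(.105,-.053,.008),s(568,310))]
# hub top corners unknown angle; hub centre
obs+=[(KT,TT,(.041,0,.098),t(135,175)),(KS,TS,(.041,0,.098),s(432,146))]
print(fit(obs,[.6,0,0]))
so=[(KT,TT,(-.03,.03,.04),t(386,408)),(KT,TT,(.03,.03,.04),t(360,322)),(KT,TT,(.03,-.03,.04),t(452,290)),(KT,TT,(-.03,-.03,.04),t(480,376)),
(KS,TS,(-.03,-.03,.04),s(270,522)),(KS,TS,(.03,-.03,.04),s(393,492)),(KS,TS,(.03,.03,.04),s(345,430)),(KS,TS,(-.03,.03,.04),s(226,455))]
print(fit(so,[.6,-.15,0.3]))
# handle top ends z=.018+.068=.086
for q in [t(420,292),t(440,368)]: print("h top",ray(KT,TT,q,.086))
for q in [s(250,412),s(367,390)]: print("h side",ray(KS,TS,q,.086))
for q in [t(140,436),t(228,416)]: print("back plate top",ray(KT,TT,q,.062))
E
```

```text
(array([0.60462265, 0.03299125, 0.20833289]), array([[-1.1,  1. ],
       [ 2.3,  1.5],
       [ 0.2, -1.9],
       [-1.7,  0.2],
       [ 0. , -0.6],
       [-0.6,  0.8],
       [ 1.7, -0.2],
       [ 0.6,  0.2],
       [ 0.8, -1.1]]))
(array([ 0.55020286, -0.1414779 ,  0.26482127]), array([[ 0.8, -0.8],
       [ 0.9, -1.6],
       [ 0.5,  0.5],
       [ 0.1,  1.1],
       [ 0.6,  0.3],
       [ 0.1, -0.6],
       [-1.1, -4.1],
       [-0.3, -2.8]]))
h top [ 0.57580031 -0.13436305  0.086     ]
h top [ 0.52793251 -0.14586905  0.086     ]
h side [ 0.52190955 -0.15434282  0.086     ]
h side [ 0.57645147 -0.14552704  0.086     ]
back plate top [0.48718416 0.03792249 0.062     ]
back plate top [ 0.50053735 -0.01678356  0.062     ]
```

```bash
cat >> h.py <<'E'
from scipy.spatial.transform import Rotation as Ro
def Rdown(yaw):
    x=np.array([np.cos(yaw),np.sin(yaw),0]);y=np.array([0,0,-1.]);return np.c_[x,y,np.cross(x,y)]
def plan(wp,step=.05,ang=10):
    "wp: list of (xyz,yaw,minrows); prints rows from measured pose"
    s=r.sense();p,R=s["ee_pos"],s["ee_rot"]
    print("now",s["time_s"],np.round(p,4),"yaw",round(float(np.arctan2(R[1,0],R[0,0])),4),"j",np.round(s["joint_positions"],2))
    for q,yaw,m in wp:
        q=np.array(q,float);Rt=Rdown(yaw);rv=(Ro.from_matrix(R.T@Rt)).as_rotvec()
        n=max(m,int(np.ceil(np.linalg.norm(q-p)/step)),int(np.ceil(np.degrees(np.linalg.norm(rv))/ang)))
        pp=p
        for i in range(n):
            Ri=R@Ro.from_rotvec(rv*i/n).as_matrix();t=Ri.T@((q-p)/n);w=np.degrees(rv)/n
            print([round(float(v),4) for v in t]+[round(float(v),2) for v in w])
        print('--');p,R=q,Rt
BED=(.6046,.0330,.2083)
def bed(x,y,z):return pose2(*BED,(x,y,z))
E
python3 - <<'E'
from h import *
y=.2083-np.pi/2
plan([((.43,-.004,.17),y,12),(bed(-.158,0,.038),y,4)])
E
```

```text
now 0.25 [ 0.2301 -0.5267  0.2136] yaw -1.159 j [-1.18  0.32  1.57 -0.    1.26 -0.02]
[-0.0333, 0.0037, 0.0327, 0.0, 0.97, -0.0]
[-0.0338, 0.0037, 0.0321, 0.0, 0.97, -0.0]
[-0.0343, 0.0037, 0.0316, 0.0, 0.97, -0.0]
[-0.0349, 0.0037, 0.031, 0.0, 0.97, -0.0]
[-0.0354, 0.0036, 0.0304, 0.0, 0.97, -0.0]
[-0.0359, 0.0036, 0.0298, 0.0, 0.97, -0.0]
[-0.0364, 0.0036, 0.0292, 0.0, 0.97, -0.0]
[-0.0369, 0.0036, 0.0285, 0.0, 0.97, -0.0]
[-0.0374, 0.0036, 0.0279, 0.0, 0.97, -0.0]
[-0.0378, 0.0036, 0.0273, 0.0, 0.97, -0.0]
[-0.0383, 0.0036, 0.0266, 0.0, 0.97, -0.0]
[-0.0387, 0.0036, 0.026, 0.0, 0.97, -0.0]
--
[-0.0, 0.033, 0.0051, 0.0, 0.0, 0.0]
[-0.0, 0.033, 0.0051, 0.0, 0.0, 0.0]
[-0.0, 0.033, 0.0051, 0.0, 0.0, 0.0]
[-0.0, 0.033, 0.0051, 0.0, 0.0, 0.0]
--
```

Call:
carry_out:
  series: [-0.033, 0.003, 0.033, 0, 1, 0, 0, -0.034, 0.003, 0.032, 0, 1, 0, 0, -0.034, 0.003, 0.032, 0, 1, 0, 0, -0.035, 0.003, 0.031, 0, 1, 0, 0, -0.035, 0.003, 0.03, 0, 1, 0, 0, -0.036, 0.003, 0.03, 0, 1, 0, 0, -0.036, 0.003, 0.029, 0, 1, 0, 0, -0.037, 0.003, 0.029, 0, 1, 0, 0, -0.037, 0.003, 0.028, 0, 1, 0, 0, -0.038, 0.003, 0.027, 0, 1, 0, 0, -0.038, 0.003, 0.027, 0, 1, 0, 0, -0.039, 0.003, 0.026, 0, 1, 0, 0]

```text
time_s: 1.75
ee_pos: [0.4411, 0.0066, 0.1768]
ee_rot: [[0.187, 0.005, 0.982], [-0.982, -0.002, 0.187], [0.002, -1.0, 0.005]]
force: [0.1, -0.6, 0.7]
opening: 0.0006
```

```bash
python3 - <<'E'
from h import *
y=.2083-np.pi/2
save("wrist","w1")
plan([(bed(-.156,0,.09),y,3),(bed(-.156,0,.038),y,3)])
E
```

```text
now 1.8 [0.4431 0.0112 0.1765] yaw -1.3809 j [-0.    0.14  1.91  0.    1.09  1.38]
[0.004, 0.0288, 0.002, -0.14, -0.35, -0.03]
[0.004, 0.0288, 0.0021, -0.14, -0.35, -0.03]
[0.004, 0.0288, 0.0021, -0.14, -0.35, -0.03]
--
[0.0, 0.0173, 0.0, 0.0, 0.0, 0.0]
[0.0, 0.0173, 0.0, 0.0, 0.0, 0.0]
[0.0, 0.0173, 0.0, 0.0, 0.0, 0.0]
--
```

View pics/w1.png

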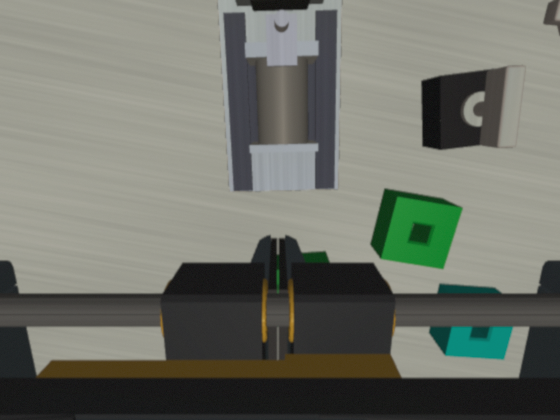

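```bash
python3 - <<'E'
from h import *
K,T=load("w1")
for px,z in [((232,190),.008),((339,189),.008),((250,147),.062),((318,148),.062),((281,24),.075)]:
    p=ray(K,T,px,z);d=p[:2]-BED[:2];c,s=np.cos(BED[2]),np.sin(BED[2]);print(np.round(p,4),"bed",np.round([c*d[0]+s*d[1],-s*d[0]+c*d[1]],4))
E
```

```text
[0.4395 0.0506 0.008 ] bed [-0.1579  0.0514]
[ 0.4598 -0.0509  0.008 ] bed [-0.159  -0.0522]
[0.488  0.0372 0.062 ] bed [-0.1132  0.0283]
[ 0.4973 -0.0157  0.062 ] bed [-0.115  -0.0254]
[0.576  0.0294 0.075 ] bed [-0.0288  0.0024]
```

Call:
carry_out:
  series: [0.004, 0.029, 0.002, 0, 0, 0, 0, 0.004, 0.029, 0.002, 0, 0, 0, 0, 0.004, 0.029, 0.002, 0, 0, 0, 0, 0, 0.018, 0, 0, 0, 0, 0, 0, 0.018, 0, 0, 0, 0, 0, 0, 0.016, 0, 0, 0, 0, 0, 0, 0, 0, 0, 0, 0, 0]

```text
time_s: 2.68
ee_pos: [0.4539, 0.002, 0.034]
ee_rot: [[0.195, 0.009, 0.981], [-0.981, 0.003, 0.195], [-0.001, -1.0, 0.009]]
force: [0.1, 1.3, -0.0]
opening: 0.0002
```

```bash
python3 - <<'E'
from h import *
y=.2083-np.pi/2
s=r.sense();print(s["force"])
plan([(bed(-.113,0,.04),y,5)])
E
```

```text
[ 0.12331288  1.26310803 -0.01355515]
now 2.675 [0.4539 0.002  0.034 ] yaw -1.3749 j [-0.02  0.33  2.09  0.    0.71  1.35]
[0.0001, -0.0011, 0.0082, -0.11, -0.14, -0.01]
[0.0001, -0.0011, 0.0082, -0.11, -0.14, -0.01]
[0.0001, -0.0012, 0.0082, -0.11, -0.14, -0.01]
[0.0001, -0.0012, 0.0082, -0.11, -0.14, -0.01]
[0.0001, -0.0012, 0.0082, -0.11, -0.14, -0.01]
--
```

Call:
carry_out:
  series: [0, -0.001, 0.009, -0.1, -0.2, 0, 0, 0, -0.001, 0.009, -0.1, -0.2, 0, 0, 0, -0.001, 0.009, -0.1, 0, 0, 0, 0, -0.001, 0.009, 0, 0, 0, 0, 0, -0.001, 0.009, 0, 0, 0, 0]

```text
time_s: 3.3
ee_pos: [0.5008, 0.0113, 0.0412]
ee_rot: [[0.202, 0.004, 0.979], [-0.979, 0.002, 0.202], [-0.001, -1.0, 0.004]]
force: [-1.3, -0.6, -1.3]
opening: 0.0004
```

```bash
python3 - <<'E'
from h import *
y=.2083-np.pi/2
s=r.sense();print(s["force"])
save("wrist","w2")
plan([(bed(-.101,0,.04),y,3)])
E
```

```text
[-1.31371967 -0.57717169 -1.29643866]
now 3.35 [0.5028 0.0116 0.0416] yaw -1.3672 j [-0.    0.38  1.97  0.    0.78  1.36]
[0.0, 0.0005, 0.001, -0.14, -0.09, -0.01]
[0.0, 0.0005, 0.001, -0.14, -0.09, -0.01]
[0.0, 0.0005, 0.001, -0.14, -0.09, -0.01]
--
```

View pics/w2.png

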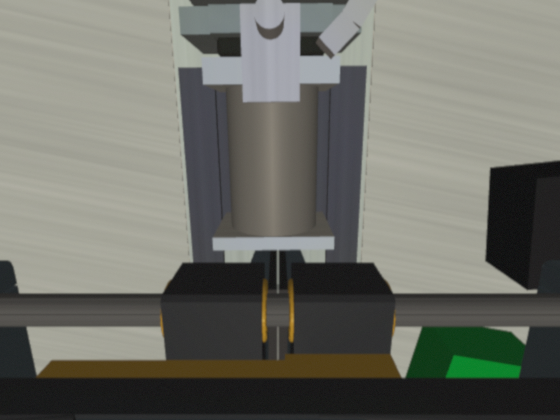

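```bash
python3 - <<'E'
from h import *
K,T=load("w2")
for px,z in [((214,248),.062),((333,248),.062),((205,57),.062),((338,57),.062),((270,24),.075),((181,35),.058)]:
    p=ray(K,T,px,z);d=p[:2]-BED[:2];c,s=np.cos(BED[2]),np.sin(BED[2]);print(px,"bed",np.round([c*d[0]+s*d[1],-s*d[0]+c*d[1]],4))
print(r.sense()["ee_pos"],r.sense()["force"])
E
```

```text
(214, 248) bed [-0.0883  0.0284]
(333, 248) bed [-0.0885 -0.0249]
(205, 57) bed [-0.009   0.0279]
(338, 57) bed [-0.0092 -0.024 ]
(270, 24) bed [-0.0004  0.0022]
(181, 35) bed [-0.0003  0.0377]
[0.50284746 0.01155644 0.04155332] [1.27718843 0.00493492 0.59823669]
```

Call:
carry_out:
  series: [0, 0, 0.003, -0.1, 0, 0, 0, 0, 0, 0.003, -0.1, 0, 0, 0, 0, 0, 0.002, 0, 0, 0, 0, 0, 0, 0.001, 0, 0, 0, 0]

```text
time_s: 3.85
ee_pos: [0.5068, 0.0124, 0.0417]
ee_rot: [[0.204, -0.008, 0.979], [-0.979, -0.001, 0.204], [-0.001, -1.0, -0.008]]
force: [-3.6, -1.5, 2.6]
opening: 0.0005
```

```bash
python3 - <<'E'
from h import *
print(r.sense()["ee_pos"],r.sense()["force"])
save("wrist","w3")
E
```

```text
[0.50675521 0.01242572 0.04171149] [-3.59426188 -1.52099034  2.56612516]
```

View pics/w3.png

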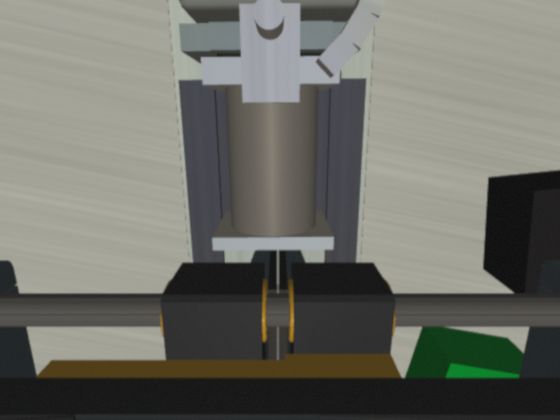

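```bash
python3 - <<'E'
from h import *
y=.2083-np.pi/2
plan([(bed(-.135,0,.05),y,2),(bed(-.10,-.085,.28),y,1)])
E
```

```text
now 3.9 [0.5068 0.0124 0.0417] yaw -1.3658 j [ 0.    0.4   1.95 -0.    0.81  1.37]
[0.0001, -0.004, -0.0176, 0.23, -0.1, -0.02]
[0.0001, -0.0041, -0.0175, 0.23, -0.1, -0.02]
--
[0.017, -0.046, 0.007, 0.0, 0.0, 0.0]
[0.017, -0.046, 0.007, 0.0, 0.0, 0.0]
[0.017, -0.046, 0.007, 0.0, 0.0, 0.0]
[0.017, -0.046, 0.007, 0.0, 0.0, 0.0]
[0.017, -0.046, 0.007, 0.0, 0.0, 0.0]
--
```

Call:
carry_out:
  series: [0, -0.003, -0.018, 0.2, -0.1, 0, 0, 0, -0.003, -0.018, 0.2, -0.1, 0, 0, 0, -0.046, 0, 0, 0, 0, 0.06, 0.021, -0.046, 0.009, 0, 0, 0, 0.06, 0.021, -0.046, 0.009, 0, 0, 0, 0.06, 0.021, -0.046, 0.009, 0, 0, 0, 0.06, 0.021, -0.046, 0.008, 0, 0, 0, 0.06, 0, 0, 0, 0, 0, 0, 0.06]

```text
time_s: 4.9
ee_pos: [0.5255, -0.0723, 0.2872]
ee_rot: [[0.207, 0.017, 0.978], [-0.978, 0.001, 0.207], [0.003, -1.0, 0.016]]
force: [-0.7, 0.1, -0.2]
opening: 0.0575
```

```bash
python3 - <<'E'
from h import *
save("wrist","w4");save("top","t4");save("side","s4")
s=r.sense();print(s["ee_pos"],s["time_s"])
a=cv2.imread("pics/w4.png")[0:260]
cv2.imwrite("pics/w4a.png",cv2.resize(a[0:130,120:320],None,fx=4,fy=4,interpolation=2))
E
```

```text
[ 0.52188958 -0.07067133  0.28213427] 5.05
```

View pics/w4.png

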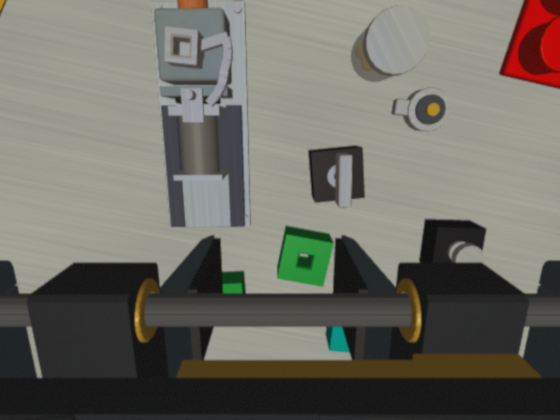

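View pics/w4a.png

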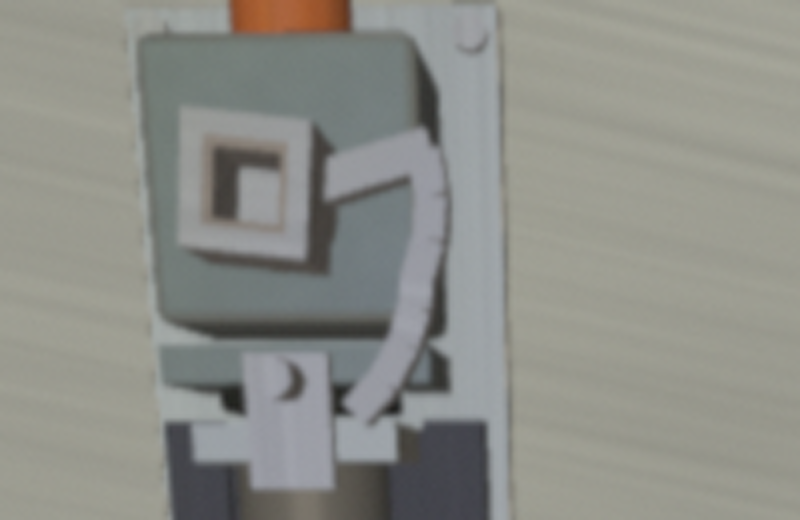

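```bash
python3 - <<'E'
from h import *
a=cv2.imread("pics/w4.png")
cv2.imwrite("pics/w4b.png",cv2.resize(a[130:220,290:390],None,fx=6,fy=6,interpolation=2))
a=cv2.imread("pics/s4.png")
cv2.imwrite("pics/s4b.png",cv2.resize(a[240:305,270:350],None,fx=8,fy=8,interpolation=2))
E
```

```text
(no output)
```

View pics/w4b.png

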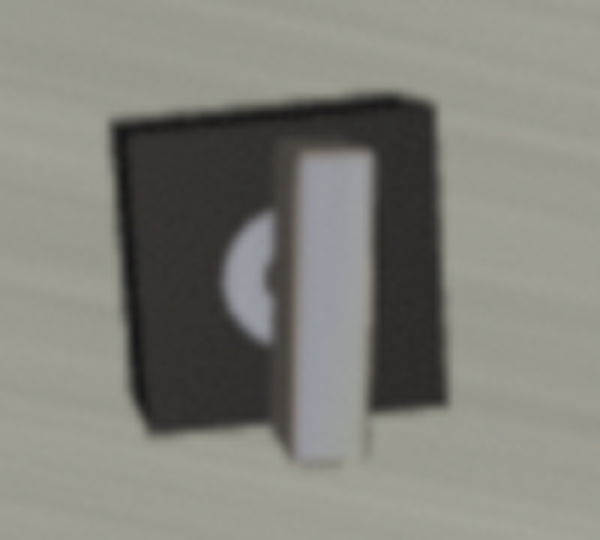

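View pics/s4b.png

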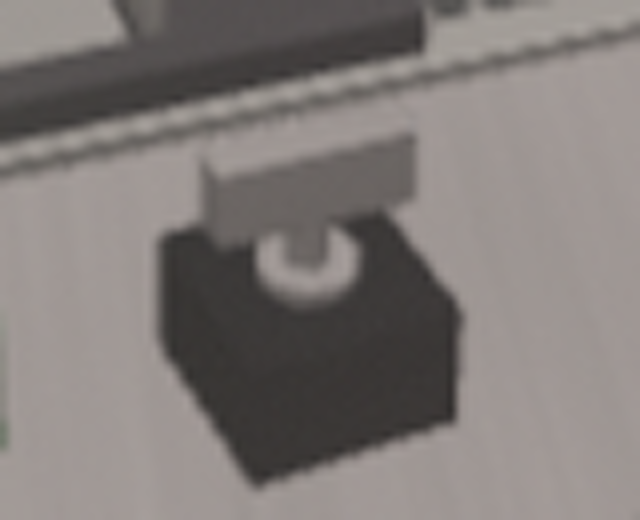

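```bash
python3 - <<'E'
from h import *
W=load("w4");KS,TS=load("s4");KT,TT=load("top1")
a=lambda x,y:(120+(x+.5)/4-.5,(y+.5)/4-.5)
b=lambda x,y:(290+(x+.5)/6-.5,130+(y+.5)/6-.5)
s=lambda x,y:(270+(x+.5)/8-.5,240+(y+.5)/8-.5)
t=lambda x,y:(260+(x+.5)/4.5-.5,140+(y+.5)/4.5-.5)
def sq(cam,hw,hy,z,pts): # pts order: far-left, far-right, near-right, near-left
    L=[(hw,hy,z),(hw,-hy,z),(-hw,-hy,z),(-hw,hy,z)]
    return [(*cam,np.array(l),np.array(p)) for l,p in zip(L,pts) if p]
hub=sq(W,.015,.015,.098,[a(182,107),a(312,122),a(306,261),a(180,245)])+sq(W,.0078,.0078,.098,[a(203,135),a(287,143),a(284,230),a(202,223)])
print("hub",fit(hub,[.64,.04,.1]))
st=sq(W,.03,.03,.04,[b(127,133),b(435,108),b(448,403),b(150,432)]);print("stand w",fit(st,[.55,-.14,.2]))
st2=sq((KS,TS),.03,.03,.04,[s(385,212),s(462,310),None,s(160,238)]);print("stand s",fit(st2,[.55,-.14,.2]))
st3=sq((KT,TT),.03,.03,.04,[t(360,322),t(452,290),t(480,376),t(386,408)]);print("stand t",fit(st3,[.55,-.14,.2]))
print("all",fit(st+st2+st3,[.55,-.14,.2]))
h=sq(W,.028,.007,.086,[b(300,152),b(374,152),b(364,462),b(295,460)]);print("handle w",fit(h,[.55,-.14,.2]))
h2=sq((KS,TS),.028,.007,.086,[None,s(413,133),s(218,178),s(203,155)]);print("handle s",fit(h2,[.55,-.14,.2]))
E
```

```text
hub (array([0.64502287, 0.04424414, 0.10495499]), array([[-0. , -0.1],
       [ 0.1, -0.2],
       [ 0.1, -0.2],
       [-0.3,  0.3],
       [ 2.3,  2.3],
       [-1.8,  2.2],
       [-1.7, -1.5],
       [ 2.1, -1.6]]))
stand w (array([ 0.55219627, -0.14015855,  0.305149  ]), array([[-0.1, -0.1],
       [ 0.3, -1. ],
       [ 0.1,  0.5],
       [-0.3,  0.4]]))
stand s (array([ 0.55052283, -0.14776992,  0.21315578]), array([[-1. , -2.8],
       [ 0. ,  2.8],
       [ 0.8, -0. ]]))
stand t (array([ 0.54959218, -0.13986455,  0.31962166]), array([[-0. , -0.7],
       [-0.8,  0.3],
       [-0.1,  0.6],
       [ 1. , -0.2]]))
all (array([ 0.55179637, -0.14041563,  0.29952203]), array([[ 0.2,  0.2],
       [ 0.6, -0.5],
       [ 0. ,  1. ],
       [-0.3,  0.7],
       [-2.5, -5.5],
       [ 0.6, -0.8],
       [ 0.4, -1.3],
       [ 0.3, -1.7],
       [-0.4, -0.3],
       [-0. ,  0.1],
       [ 0.9, -1.1]]))
handle w (array([ 0.55200994, -0.14019098,  0.23004828]), array([[-0.6, -0.4],
       [ 0.6, -0.7],
       [ 0.7,  0.3],
       [-0.8,  1. ]]))
handle s (array([ 0.54972498, -0.14510785,  0.26511422]), array([[ 0.9, -0.3],
       [-0.1,  0.8],
       [-0.8, -0.5]]))
```

```bash
python3 - <<'E'
from h import *
y=.23-np.pi/2
plan([((.552,-.140,.13),y,4),((.552,-.14,.055),y,3)])
E
```

```text
now 5.05 [ 0.5219 -0.0707  0.2821] yaw -1.3612 j [-0.16  0.2   1.55  0.    1.38  1.2 ]
[0.0186, 0.038, 0.0036, -0.08, -0.29, -0.03]
[0.0186, 0.038, 0.0035, -0.08, -0.29, -0.03]
[0.0186, 0.038, 0.0035, -0.08, -0.29, -0.03]
[0.0186, 0.038, 0.0034, -0.08, -0.29, -0.03]
--
[0.0, 0.025, 0.0, 0.0, 0.0, 0.0]
[0.0, 0.025, 0.0, 0.0, 0.0, 0.0]
[0.0, 0.025, 0.0, 0.0, 0.0, 0.0]
--
```

Call:
carry_out:
  series: [0.019, 0.038, 0.0035, 0, -0.3, 0, 0.05, 0.019, 0.038, 0.0035, 0, -0.3, 0, 0.05, 0.019, 0.038, 0.0035, 0, -0.3, 0, 0.05, 0.018, 0.035, 0.0035, 0, -0.3, 0, 0.05, 0, 0, 0, 0, 0, 0, 0.05]

```text
time_s: 5.68
ee_pos: [0.5475, -0.1373, 0.122]
ee_rot: [[0.233, -0.006, 0.972], [-0.972, 0.008, 0.233], [-0.009, -1.0, -0.004]]
force: [-0.8, 0.1, 0.7]
opening: 0.0498
```

```bash
python3 - <<'E'
from h import *
save("wrist","w5")
y=.23-np.pi/2
plan([((.552,-.14,.055),y,4)])
E
```

```text
now 5.725 [ 0.5484 -0.137   0.1238] yaw -1.335 j [-0.27  0.38  1.72  0.01  1.05  1.06]
[0.0011, 0.0172, 0.0007, 0.02, 0.08, -0.11]
[0.001, 0.0172, 0.0007, 0.02, 0.08, -0.11]
[0.001, 0.0172, 0.0007, 0.02, 0.08, -0.11]
[0.001, 0.0172, 0.0007, 0.02, 0.08, -0.11]
--
```

View pics/w5.png

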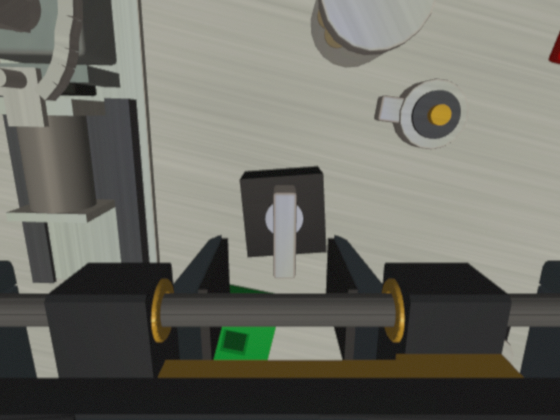

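```bash
python3 - <<'E'
from h import *
W=load("w5")
o=[(*W,np.array(l),np.array(p)) for l,p in zip([(.028,.007,.086),(.028,-.007,.086),(-.028,-.007,.086),(-.028,.007,.086)],[(274.5,191),(295.5,191),(295.5,277),(273.5,277)])]
print(fit(o,[.55,-.14,.2]))
o=[(*W,np.array(l),np.array(p)) for l,p in zip([(.03,.03,.04),(.03,-.03,.04),(-.03,-.03,.04),(-.03,.03,.04)],[(242,179),(322,176),(326,252),(247,256)])]
print(fit(o,[.55,-.14,.2]))
E
```

```text
(array([ 0.55264243, -0.14043874,  0.23583002]), array([[-1.4, -0.4],
       [ 1.3, -0.4],
       [ 0.1,  0.5],
       [-0.1,  0.4]]))
(array([ 0.55136435, -0.1409949 ,  0.28865369]), array([[-1.5, -0.3],
       [ 2.5, -1.6],
       [-0. ,  1.1],
       [-0.1,  0.7]]))
```

Call:
carry_out:
  series: [0.0015, 0.017, 0.001, 0, 0, -0.1, 0.05, 0.001, 0.017, 0.001, 0, 0, -0.1, 0.05, 0.001, 0.017, 0.001, 0, 0, -0.1, 0.05, 0.001, 0.016, 0.001, 0, 0, -0.1, 0.05, 0, 0, 0, 0, 0, 0, 0.05]

```text
time_s: 6.35
ee_pos: [0.5561, -0.1364, 0.0621]
ee_rot: [[0.237, 0.009, 0.972], [-0.972, -0.001, 0.237], [0.003, -1.0, 0.009]]
force: [0.1, 0.4, 0.5]
opening: 0.0497
```

```bash
python3 - <<'E'
from h import *
y=.23-np.pi/2
plan([((.5523,-.1405,.055),y,1)])
E
```

```text
now 6.35 [ 0.5561 -0.1364  0.0621] yaw -1.3319 j [-0.26  0.45  1.79  0.    0.9   1.07]
[0.003, 0.0071, -0.0047, -0.51, 0.51, 0.17]
--
```

Call:
carry_out:
  series: [0.003, 0.005, -0.004, -0.5, 0, 0, 0.05, 0.001, 0.002, -0.001, 0, 0, 0, 0.05, 0, 0, 0, 0, 0, 0, 0.05]

```text
time_s: 6.72
ee_pos: [0.5531, -0.1419, 0.0566]
ee_rot: [[0.237, 0.004, 0.972], [-0.972, -0.004, 0.237], [0.005, -1.0, 0.003]]
force: [-0.3, 0.3, -0.0]
opening: 0.0499
```

```bash
python3 - <<'E'
from h import *
y=.23-np.pi/2
plan([((.5523,-.1405,.055),y,1)])
E
```

```text
now 6.725 [ 0.5531 -0.1419  0.0566] yaw -1.3316 j [-0.27  0.45  1.79 -0.    0.89  1.06]
[-0.0015, 0.0016, -0.0004, -0.15, 0.53, 0.26]
--
```

Good position. Closing with full force.

Call:
carry_out:
  series: [-0.001, 0.001, 0, 0, 0, 0.2, 0.05, 0, 0, 0, 0, 0, 0, 0.03, 0, 0, 0, 0, 0, 0, 0.01, 0, 0, 0, 0, 0, 0, 0.005, 0, 0, 0, 0, 0, 0, 0.005]
  force: 50

```text
time_s: 7.35
ee_pos: [0.5531, -0.1409, 0.0561]
ee_rot: [[0.236, 0.003, 0.972], [-0.972, -0.0, 0.236], [0.001, -1.0, 0.003]]
force: [0.3, 0.5, -0.4]
opening: 0.0139
```

```bash
python3 - <<'E'
from h import *
s=r.sense();print(s["force"],s["moment"],s["opening"])
save("wrist","w6")
plan([((.552,-.1405,.13),s["ee_rot"] is not None and np.arctan2(s["ee_rot"][1,0],s["ee_rot"][0,0]),3)])
E
```

```text
[ 0.29078119  0.48133927 -0.38547199] [ 0.04565688  0.00071023 -0.05643796] 0.013928911854812317
now 7.4 [ 0.5531 -0.1409  0.056 ] yaw -1.332 j [-0.27  0.45  1.79  0.    0.89  1.06]
[-0.0002, -0.0247, -0.0002, -0.06, 0.0, 0.02]
[-0.0002, -0.0247, -0.0003, -0.06, 0.0, 0.02]
[-0.0002, -0.0247, -0.0003, -0.06, 0.0, 0.02]
--
```

View pics/w6.png

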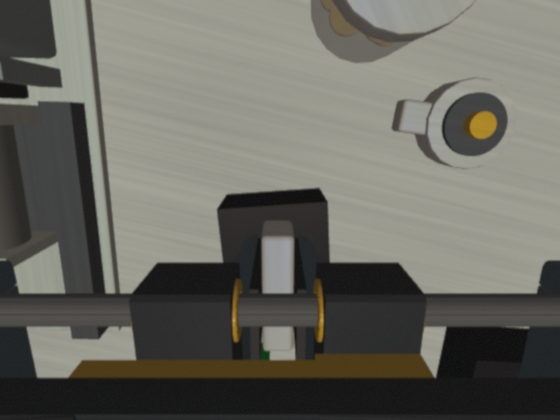

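```bash
python3 - <<'E'
from h import *
K,T=load("w6");s=r.sense()
for px in [(278,222),(278,351),(262,236),(294,236)]:
    p=ray(K,T,px,.086);print(px,np.round(s["ee_rot"].T@(p-s["ee_pos"]),4))
cv2.imwrite("pics/w6b.png",cv2.resize(cv2.imread("pics/w6.png")[200:370,220:340],None,fx=3.5,fy=3.5,interpolation=2))
E
```

```text
(278, 222) [ 0.0004 -0.0299  0.0327]
(278, 351) [ 0.0004 -0.0301 -0.0289]
(262, 236) [-0.0063 -0.0299  0.0266]
(294, 236) [ 0.0071 -0.0299  0.0266]
```

View pics/w6b.png

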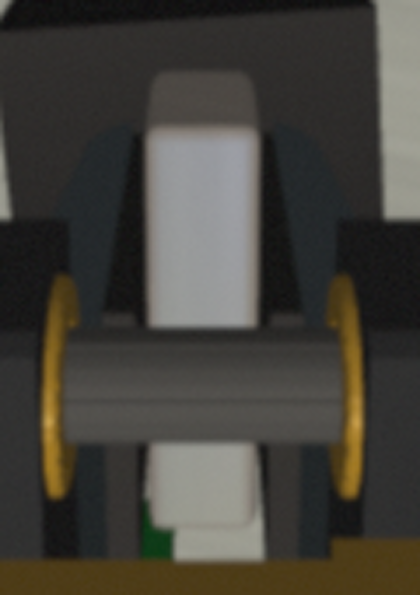

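```bash
python3 - <<'E'
from h import *
plan([((.5531,-.1409,.13),-1.332,3),((.640,-.045,.21),.105,10)])
E
```

```text
now 7.4 [ 0.5531 -0.1409  0.056 ] yaw -1.332 j [-0.27  0.45  1.79  0.    0.89  1.06]
[0.0, -0.0247, 0.0001, -0.06, 0.0, 0.02]
[0.0, -0.0247, 0.0001, -0.06, 0.0, 0.02]
[0.0, -0.0247, 0.0, -0.06, 0.0, 0.02]
--
[-0.0073, -0.008, 0.0107, 0.0, -8.23, 0.0]
[-0.0057, -0.008, 0.0116, 0.0, -8.23, 0.0]
[-0.0039, -0.008, 0.0123, 0.0, -8.23, 0.0]
[-0.0021, -0.008, 0.0128, 0.0, -8.23, 0.0]
[-0.0003, -0.008, 0.0129, 0.0, -8.23, 0.0]
[0.0016, -0.008, 0.0128, 0.0, -8.23, 0.0]
[0.0034, -0.008, 0.0125, 0.0, -8.23, 0.0]
[0.0052, -0.008, 0.0119, 0.0, -8.23, 0.0]
[0.0068, -0.008, 0.011, 0.0, -8.23, 0.0]
[0.0083, -0.008, 0.0099, 0.0, -8.23, 0.0]
--
```

Call:
carry_out:
  series: [0, -0.02, 0, 0, 0, 0, 0.005, 0, -0.025, 0, 0, 0, 0, 0.005, 0, -0.028, 0, 0, 0, 0, 0.005, -0.007, -0.008, 0.011, 0, -8, 0, 0.005, -0.006, -0.008, 0.012, 0, -8, 0, 0.005, -0.004, -0.008, 0.012, 0, -8, 0, 0.005, -0.002, -0.008, 0.013, 0, -8, 0, 0.005, 0, -0.008, 0.013, 0, -8, 0, 0.005, 0.002, -0.008, 0.013, 0, -8, 0, 0.005, 0.003, -0.008, 0.012, 0, -8, 0, 0.005, 0.005, -0.008, 0.012, 0, -8, 0, 0.005, 0.007, -0.008, 0.011, 0, -8, 0, 0.005, 0.008, -0.008, 0.01, 0, -8, 0, 0.005, 0, 0, 0, 0, 0, 0, 0.005]

```text
time_s: 9.15
ee_pos: [0.6393, -0.0416, 0.2084]
ee_rot: [[0.994, -0.007, -0.109], [0.109, 0.001, 0.994], [-0.007, -1.0, 0.002]]
force: [-0.2, -0.9, -1.1]
opening: 0.0139
```

```bash
python3 - <<'E'
from h import *
save("wrist","w7")
plan([((.645,.0442,.2),.105,1)])
cv2.imwrite("pics/w7b.png",cv2.resize(cv2.imread("pics/w7.png")[60:260,150:410],None,fx=3,fy=3,interpolation=2))
E
```

```text
now 9.2 [ 0.6386 -0.042   0.2079] yaw 0.1084 j [-0.08  0.43  1.41  0.    1.31 -0.19]
[0.0079, 0.0039, 0.0425, -0.05, 0.1, -0.23]
[0.0078, 0.0039, 0.0425, -0.05, 0.1, -0.23]
--
```

View pics/w7.png

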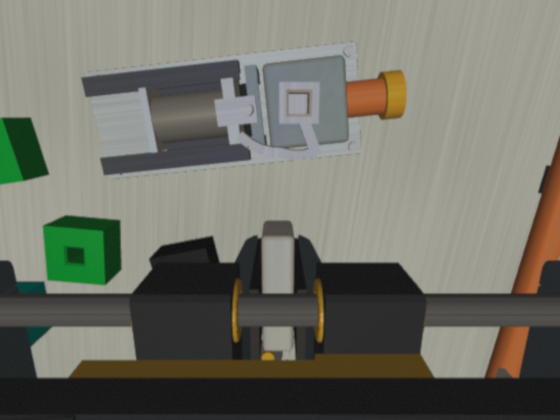

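View pics/w7b.png

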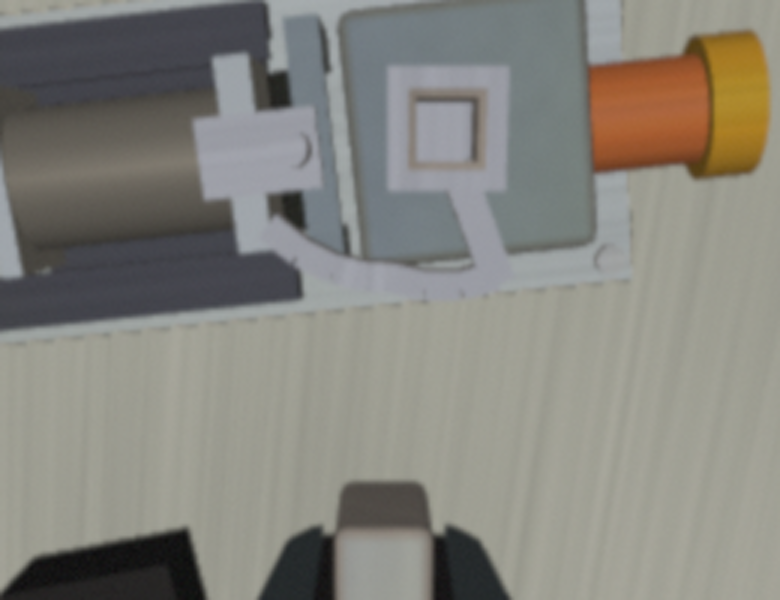

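```bash
python3 - <<'E'
from h import *
W=load("w7");q=lambda x,y:np.array((150+(x+.5)/3-.5,60+(y+.5)/3-.5))
L=[(-.015,.015,.098),(.015,.015,.098),(.015,-.015,.098),(-.015,-.015,.098)]
o=[(*W,np.array(l),q(*p)) for l,p in zip(L,[(388,66),(510,67),(507,192),(387,190)])]
print(fit(o,[.645,.044,.1]))
for h in (.0078,.0098):
  o2=[(*W,np.array([np.sign(l[0])*h,np.sign(l[1])*h,.098]),q(*p)) for l,p in zip(L,[(409,89),(487,90),(485,170),(409,168)])]
  print(fit(o2,[.645,.044,.1]))
E
```

```text
(array([0.64523938, 0.04422572, 0.10284908]), array([[ 0.2, -0.1],
       [ 0. , -0.2],
       [-0.5, -0.1],
       [ 0.2,  0.3]]))
(array([0.64509752, 0.0445124 , 0.1094108 ]), array([[ 2.6,  2.2],
       [-2.5,  1.9],
       [-2.4, -3.1],
       [ 2.4, -2.4]]))
(array([0.64512498, 0.04420683, 0.1019925 ]), array([[-0. , -0.3],
       [ 0.3, -0.4],
       [ 0.1,  0.2],
       [-0.4,  0.6]]))
```

```bash
python3 - <<'E'
from h import *
plan([((.6451,.0452,.15),.104,3)])
E
```

```text
now 9.2 [ 0.6386 -0.042   0.2079] yaw 0.1084 j [-0.08  0.43  1.41  0.    1.31 -0.19]
[0.0054, 0.0193, 0.0286, -0.03, 0.08, -0.15]
[0.0053, 0.0193, 0.0287, -0.03, 0.08, -0.15]
[0.0053, 0.0193, 0.0287, -0.03, 0.08, -0.15]
--
```

Call:
carry_out:
  series: [0.005, 0.01, 0.028, 0, 0, -0.1, 0.005, 0.005, 0.015, 0.028, 0, 0, -0.1, 0.005, 0.005, 0.015, 0.028, 0, 0, -0.1, 0.005, 0, 0.01, 0.002, 0, 0, 0, 0.005, 0, 0, 0, 0, 0, 0, 0.005]

```text
time_s: 9.82
ee_pos: [0.6411, 0.0432, 0.1537]
ee_rot: [[0.995, -0.009, -0.095], [0.095, -0.001, 0.995], [-0.009, -1.0, -0.001]]
force: [0.3, -0.3, -1.1]
opening: 0.0138
```

```bash
python3 - <<'E'
from h import *
plan([((.6451,.0452,.15),.104,1)])
E
```

```text
now 9.825 [0.6411 0.0432 0.1537] yaw 0.0952 j [ 0.05  0.47  1.48 -0.    1.2  -0.04]
[0.0042, 0.0036, 0.0016, 0.03, -0.5, -0.51]
--
```

Call:
carry_out:
  series: [0.004, 0.003, 0.0015, 0, -0.5, -0.5, 0.005, 0, 0, 0, 0, 0, 0, 0.005, 0, 0, 0, 0, 0, 0, 0.005]

```text
time_s: 10.2
ee_pos: [0.6458, 0.0427, 0.1517]
ee_rot: [[0.995, 0.003, -0.101], [0.101, -0.001, 0.995], [0.003, -1.0, -0.002]]
force: [0.6, -0.1, -1.5]
opening: 0.014
```

```bash
python3 - <<'E'
from h import *
plan([((.6451,.0452,.13),.104,1)])
save("side","s8")
cv2.imwrite("pics/s8b.png",cv2.resize(cv2.imread("pics/s8.png")[130:270,260:420],None,fx=4.5,fy=4.2,interpolation=2))
E
```

```text
now 10.2 [0.6458 0.0427 0.1517] yaw 0.101 j [ 0.05  0.47  1.48 -0.    1.18 -0.05]
[-0.0005, 0.0217, 0.0026, 0.09, -0.17, 0.15]
--
```

View pics/s8b.png

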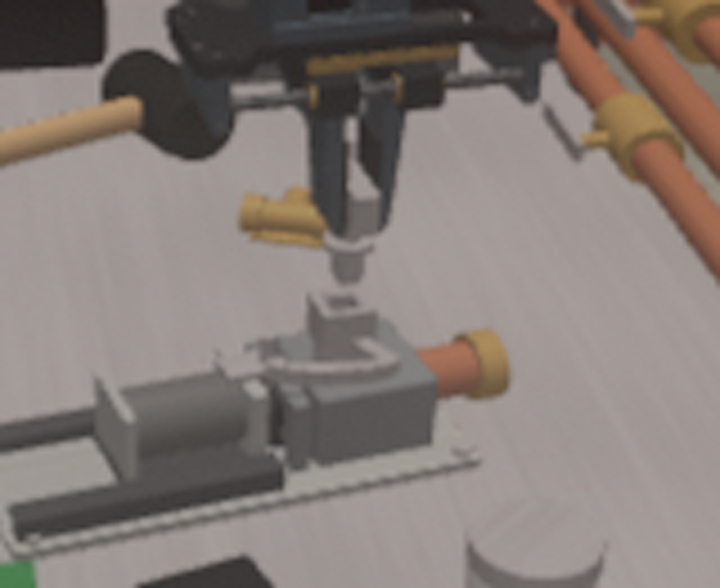

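Call:
carry_out:
  series: [-0.0005, 0.003, 0.0025, 0, 0, 0, 0.005, 0, 0.003, 0, 0, 0, 0, 0.005, 0, 0.002, 0, 0, 0, 0, 0.005, 0, 0, 0, 0, 0, 0, 0.005]

```text
time_s: 10.75
ee_pos: [0.645, 0.0452, 0.1433]
ee_rot: [[0.995, 0.003, -0.101], [0.101, -0.001, 0.995], [0.003, -1.0, -0.002]]
force: [-0.5, -0.6, -0.4]
opening: 0.0143
```

```bash
python3 - <<'E'
from h import *
plan([((.6451,.0452,.13),.104,1)])
E
```

```text
now 10.75 [0.645  0.0452 0.1433] yaw 0.1008 j [ 0.05  0.48  1.5  -0.    1.16 -0.05]
[0.0, 0.0133, 0.0, 0.09, -0.18, 0.16]
--
```

On target. Descending.

Call:
carry_out:
  series: [0, 0.005, 0, 0, -0.2, 0.1, 0.005, 0, 0.005, 0, 0, 0, 0, 0.005, 0, 0.005, 0, 0, 0, 0, 0.005, 0, 0.003, 0, 0, 0, 0, 0.005]

```text
time_s: 11.25
ee_pos: [0.6451, 0.0452, 0.1241]
ee_rot: [[0.995, 0.001, -0.104], [0.104, -0.002, 0.995], [0.001, -1.0, -0.002]]
force: [-0.7, 0.1, -0.4]
opening: 0.0138
```

```bash
python3 - <<'E'
from h import *
s=r.sense();print(s["force"],s["moment"])
plan([((.6451,.0452,.114),.104,1)])
E
```

```text
[-0.73793192  0.08543305 -0.359856  ] [ 0.00047384 -0.1116551  -0.01293474]
now 11.25 [0.6451 0.0452 0.1241] yaw 0.1046 j [ 0.05  0.49  1.52 -0.    1.13 -0.05]
[0.0, 0.0101, 0.0, 0.09, 0.04, 0.05]
--
```

Call:
carry_out:
  series: [0, 0.005, 0, 0, 0, 0, 0.005, 0, 0.004, 0, 0, 0, 0, 0.005, 0, 0.002, 0, 0, 0, 0, 0.005, 0, 0.001, 0, 0, 0, 0, 0.005]

```text
time_s: 11.75
ee_pos: [0.6451, 0.0451, 0.114]
ee_rot: [[0.995, 0.002, -0.104], [0.104, -0.001, 0.995], [0.002, -1.0, -0.002]]
force: [-1.8, -1.1, 2.7]
opening: 0.0142
```

```bash
python3 - <<'E'
from h import *
s=r.sense();print(s["force"],s["moment"])
plan([((.6451,.0452,.114),.104,1)])
save("side","s9")
cv2.imwrite("pics/s9b.png",cv2.resize(cv2.imread("pics/s9.png")[130:270,260:420],None,fx=4.5,fy=4.2,interpolation=2))
E
```

```text
[-1.83785326 -1.07807108  2.65288191] [ 0.0124574   0.26752847 -0.00235028]
now 11.75 [0.6451 0.0451 0.114 ] yaw 0.1046 j [ 0.05  0.5   1.53 -0.    1.1  -0.05]
[-0.0, -0.0, 0.0001, 0.1, 0.03, 0.12]
--
```

View pics/s9b.png

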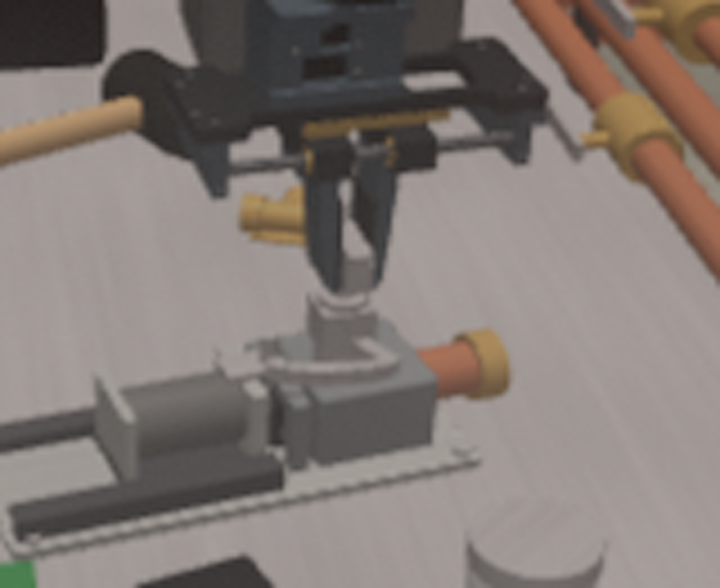

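Call:
carry_out:
  series: [0.0002, 0, 0, 0, 7, 0, 0.005, 0.0002, 0, 0, 0, 7, 0, 0.005, 0.0002, 0, 0, 0, 7, 0, 0.005, 0.0002, 0, 0, 0, 7, 0, 0.005]
  force: 60

```text
time_s: 12.3
ee_pos: [0.6456, 0.0454, 0.114]
ee_rot: [[0.921, 0.002, 0.389], [-0.389, -0.001, 0.921], [0.002, -1.0, -0.0]]
force: [-1.4, -0.2, 1.0]
opening: 0.0137
```

```bash
python3 - <<'E'
from h import *
s=r.sense();print(s["force"],s["moment"],s["opening"])
R=s["ee_rot"];print(s["ee_pos"]-.001*R[:,2], np.arctan2(R[1,0],R[0,0]))
E
```

```text
[-1.39162827 -0.17522259  1.03237397] [-0.01325103  0.10562589  0.03811384] 0.013656639809972736
[0.64520675 0.04450383 0.1139879 ] -0.3991498377456427
```

Call:
carry_out:
  series: [0.0001, 0, 0, 0, 8, 0, 0.005, 0.0001, 0, 0, 0, 8, 0, 0.005, 0.0001, 0, 0, 0, 8, 0, 0.005, 0.0001, 0, 0, 0, 8, 0, 0.005, 0.0001, 0, 0, 0, 8, 0, 0.005]

```text
time_s: 12.92
ee_pos: [0.6461, 0.0448, 0.114]
ee_rot: [[0.44, 0.003, 0.898], [-0.898, -0.003, 0.44], [0.004, -1.0, 0.001]]
force: [-0.5, 0.0, 0.6]
opening: 0.0139
```

```bash
python3 - <<'E'
from h import *
s=r.sense();print(s["force"],s["moment"],s["opening"])
R=s["ee_rot"];print(s["ee_pos"]-.001*R[:,2], np.arctan2(R[1,0],R[0,0]))
E
```

```text
[-0.54725063  0.0345776   0.59420905] [-0.02958848  0.21334706  0.63571622] 0.013882945993138607
[0.64520251 0.04438846 0.11398889] -1.1148778664370218
```

Call:
carry_out:
  series: [0, 0, 0, 0, 6, 0, 0.005, 0, 0, 0, 0, 5, 0, 0.005, 0, 0, 0, 0, 4, 0, 0.005, 0, 0, 0, 0, 2, 0, 0.005]

```text
time_s: 13.42
ee_pos: [0.6462, 0.0446, 0.114]
ee_rot: [[0.152, 0.003, 0.988], [-0.988, -0.004, 0.152], [0.005, -1.0, 0.002]]
force: [-0.5, -0.2, 0.9]
opening: 0.0136
```

```bash
python3 - <<'E'
from h import *
s=r.sense();print(s["force"],s["moment"],s["opening"])
R=s["ee_rot"];print(s["ee_pos"]-.001*R[:,2], np.arctan2(R[1,0],R[0,0]))
save("wrist","w10");save("side","s10")
cv2.imwrite("pics/s10b.png",cv2.resize(cv2.imread("pics/s10.png")[130:270,260:420],None,fx=4.5,fy=4.2,interpolation=2))
E
```

```text
[-0.52492894 -0.2345438   0.92461753] [-0.0055282   0.21410674  0.1989365 ] 0.013615871453397536
[0.64516413 0.04448888 0.11401447] -1.4180312020731891
```

View pics/s10b.png

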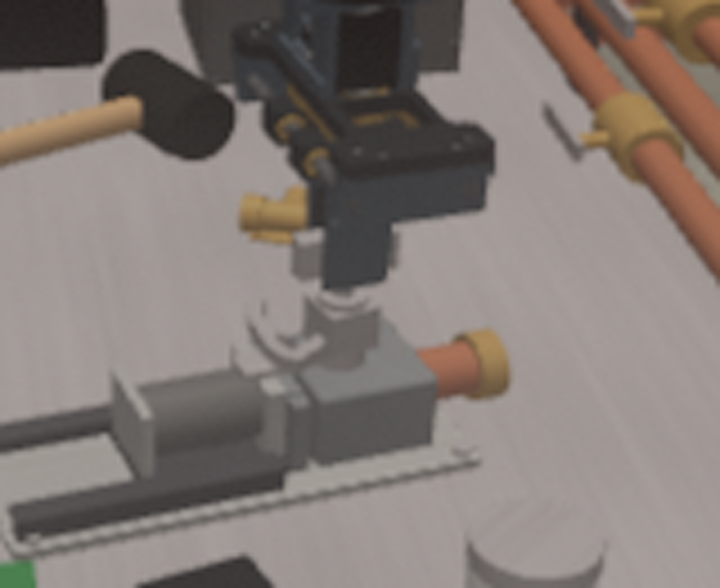

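View pics/w10.png

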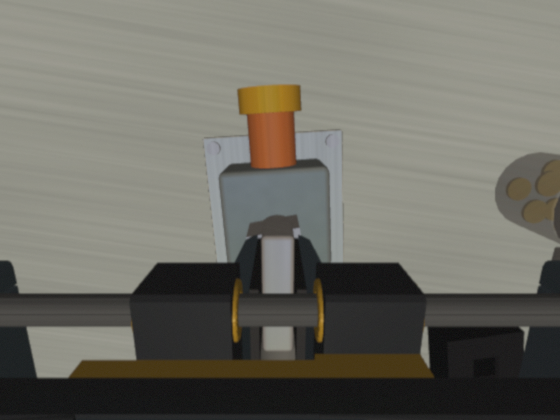

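Call:
carry_out:
  series: [0, 0, 0, 0, 3, 0, 0.005, 0, 0, 0, 0, 2, 0, 0.005]

```text
time_s: 13.78
ee_pos: [0.6462, 0.0445, 0.114]
ee_rot: [[0.067, 0.003, 0.998], [-0.998, -0.005, 0.067], [0.005, -1.0, 0.003]]
force: [-0.6, -0.3, 0.3]
opening: 0.0139
```

```bash
python3 - <<'E'
from h import *
s=r.sense();print(s["force"],s["moment"],s["opening"])
R=s["ee_rot"];print(s["ee_pos"]-.001*R[:,2], np.arctan2(R[1,0],R[0,0]))
E
```

```text
[-0.60960031 -0.28816547  0.31101999] [0.10079862 0.15798073 0.66948231] 0.013922292857001311
[0.64515365 0.04446783 0.11400168] -1.5038753401771092
```

Call:
carry_out:
  series: [0, 0, 0, 0, -4, 0, 0.005, 0, 0, 0, 0, -4, 0, 0.005, 0, 0, 0, 0, -1, 0, 0.005]

```text
time_s: 14.15
ee_pos: [0.6466, 0.0446, 0.114]
ee_rot: [[0.225, 0.004, 0.974], [-0.974, -0.004, 0.225], [0.005, -1.0, 0.003]]
force: [-0.6, -0.5, 0.8]
opening: 0.0137
```

```bash
python3 - <<'E'
from h import *
s=r.sense();print(s["force"],s["moment"],s["opening"])
R=s["ee_rot"];print(s["ee_pos"]-.001*R[:,2], np.arctan2(R[1,0],R[0,0]))
E
```

```text
[-0.62933481 -0.48643279  0.82550692] [-0.02394689  0.10576398  0.02775088] 0.013662802753687303
[0.64566256 0.0443852  0.1140178 ] -1.344007624511836
```

Call:
carry_out:
  series: [0, -0.006, 0, 0, 0, 0, 0.005, 0, -0.01, 0, 0, 0, 0, 0.005, 0, -0.012, 0, 0, 0, 0, 0.005]

```text
time_s: 14.52
ee_pos: [0.6459, 0.0448, 0.1422]
ee_rot: [[0.223, 0.002, 0.975], [-0.975, -0.004, 0.223], [0.004, -1.0, 0.001]]
force: [-1.0, 0.3, -0.6]
opening: 0.0139
```

```bash
python3 - <<'E'
from h import *
s=r.sense();print(s["force"],s["moment"],s["opening"])
R=s["ee_rot"];print(np.arctan2(R[1,0],R[0,0]))
plan([((.6466,.0446,.18),-1.344,1),(bed(-.10,-.05,.24),-1.35,1)])
save("side","s11")
cv2.imwrite("pics/s11b.png",cv2.resize(cv2.imread("pics/s11.png")[130:270,260:420],None,fx=4.5,fy=4.2,interpolation=2))
E
```

```text
[-0.98121694  0.26085592 -0.56467942] [ 0.00668715 -0.01640235 -0.00570556] 0.01387459957358954
-1.3462025438875196
now 14.525 [0.6459 0.0448 0.1422] yaw -1.3462 j [ 0.05  0.48  1.49 -0.    1.16  1.4 ]
[0.0005, -0.0378, 0.0006, -0.04, -0.13, 0.24]
--
[0.0125, -0.015, -0.0361, 0.0, 0.09, 0.0]
[0.0126, -0.015, -0.0361, 0.0, 0.09, 0.0]
[0.0126, -0.015, -0.0361, 0.0, 0.09, 0.0]
[0.0127, -0.015, -0.0361, 0.0, 0.09, 0.0]
--
```

View pics/s11b.png

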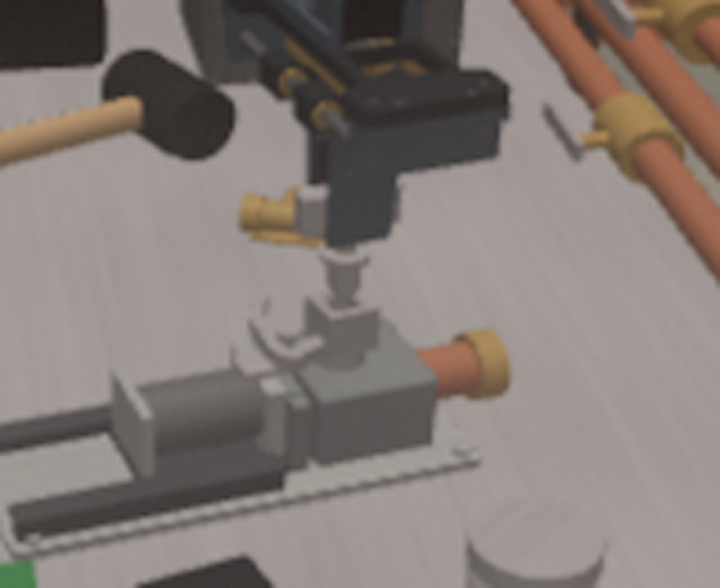

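```bash
python3 - <<'E'
from h import *
plan([(bed(-.105,-.085,.28),-1.35,1)])
E
```

```text
now 14.575 [0.6471 0.0448 0.1443] yaw -1.3462 j [ 0.05  0.48  1.49 -0.    1.17  1.4 ]
[0.0172, -0.0272, -0.03, -0.05, 0.04, 0.06]
[0.0172, -0.0272, -0.03, -0.05, 0.04, 0.06]
[0.0172, -0.0272, -0.03, -0.05, 0.04, 0.06]
[0.0172, -0.0272, -0.03, -0.05, 0.04, 0.06]
[0.0172, -0.0271, -0.03, -0.05, 0.04, 0.06]
--
```

Call:
carry_out:
  series: [0, -0.035, 0, 0, 0, 0, 0.005, 0.017, -0.025, -0.03, 0, 0, 0, 0.005, 0.017, -0.025, -0.03, 0, 0, 0, 0.005, 0.017, -0.025, -0.03, 0, 0, 0, 0.005, 0.017, -0.025, -0.03, 0, 0, 0.2, 0.005, 0.016, 0, -0.03, 0, 0, 0.2, 0.005, 0, 0, 0, 0, 0, 0, 0.005, 0, 0, 0, 0, 0, 0, 0.005]

```text
time_s: 15.58
ee_pos: [0.5166, -0.0727, 0.2882]
ee_rot: [[0.222, 0.014, 0.975], [-0.975, 0.001, 0.222], [0.002, -1.0, 0.014]]
force: [0.2, 0.2, -1.1]
opening: 0.0143
```

```bash
python3 - <<'E'
from h import *
s=r.sense();print(s["force"],s["ee_pos"])
save("wrist","w12")
a=cv2.imread("pics/w12.png")
cv2.imwrite("pics/w12a.png",cv2.resize(a[0:130,120:320],None,fx=4,fy=4,interpolation=2))
cv2.imwrite("pics/w12b.png",cv2.resize(a[120:260,240:400],None,fx=4,fy=4,interpolation=2))
E
```

```text
[ 0.21119374  0.17561102 -1.14022538] [ 0.51660885 -0.07272154  0.28824152]
```

View pics/w12a.png

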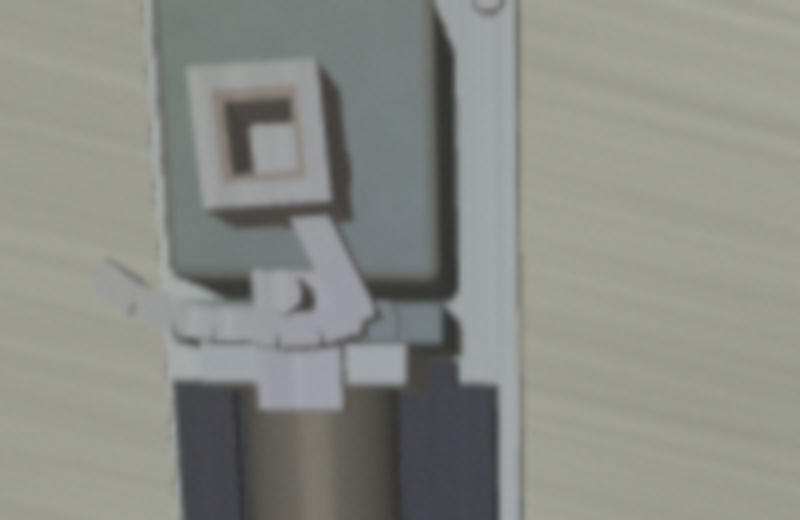

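View pics/w12b.png

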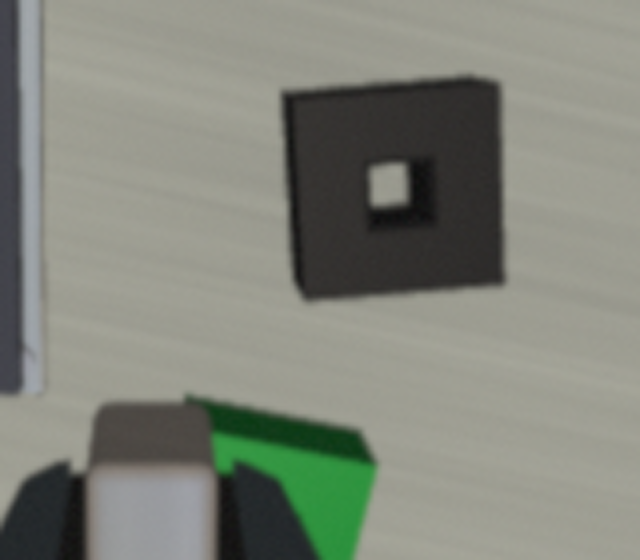

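```bash
python3 - <<'E'
from h import *
W=load("w12");q=lambda x,y:np.array((120+(x+.5)/4-.5,(y+.5)/4-.5));p=lambda x,y:np.array((240+(x+.5)/4-.5,120+(y+.5)/4-.5))
sq=lambda h,z:[np.array(v) for v in[(h,h,z),(h,-h,z),(-h,-h,z),(-h,h,z)]]
f=lambda h,z,P,x0:print(fit([(*W,l,a) for l,a in zip(sq(h,z),P)],x0))
f(.015,.098,[q(187,67),q(318,59),q(331,200),q(205,211)],[.645,.044,.25])
f(.03,.04,[p(295,103),p(500,86),p(503,283),p(307,298)],[.55,-.14,.3])
f(.0085,.04,[p(367,162),p(434,158),p(436,226),p(369,230)],[.55,-.14,.3])
a=ray(*W,q(518,100),.008);b=ray(*W,p(40,390),.008);d=a-b;print("bed yaw",np.arctan2(d[1],d[0]))
plan([((.5522,-.1408,.13),-1.325,1)])
E
```

```text
(array([0.64502987, 0.04422392, 0.2853278 ]), array([[-0. ,  0.2],
       [-0.2, -0. ],
       [ 0.3,  0.2],
       [-0.1, -0.4]]))
(array([ 0.55163034, -0.14049351,  0.30690324]), array([[-0.4, -0.8],
       [ 0.3, -0.9],
       [ 0.6,  0.9],
       [-0.5,  1.2]]))
(array([ 0.55186225, -0.14051089,  0.28343774]), array([[ 1.2,  1.2],
       [-1. ,  1.3],
       [-1.3, -1.3],
       [ 1. , -1.4]]))
bed yaw 0.2072040612220403
now 15.625 [ 0.5165 -0.0727  0.2881] yaw -1.3463 j [-0.16  0.19  1.56  0.    1.38  1.18]
[0.0185, 0.0396, 0.0044, -0.19, -0.3, 0.03]
[0.0186, 0.0396, 0.0044, -0.19, -0.3, 0.03]
[0.0186, 0.0396, 0.0044, -0.19, -0.3, 0.03]
[0.0186, 0.0395, 0.0045, -0.19, -0.3, 0.03]
--
```

```bash
python3 - <<'E'
from h import *
plan([((.5528,-.1402,.105),-1.29,5)])
E
```

```text
now 15.625 [ 0.5165 -0.0727  0.2881] yaw -1.3463 j [-0.16  0.19  1.56  0.    1.38  1.18]
[0.0147, 0.0367, 0.0036, -0.15, -0.64, 0.02]
[0.0148, 0.0367, 0.0035, -0.15, -0.64, 0.02]
[0.0148, 0.0367, 0.0034, -0.15, -0.64, 0.02]
[0.0149, 0.0366, 0.0034, -0.15, -0.64, 0.02]
[0.0149, 0.0366, 0.0033, -0.15, -0.64, 0.02]
--
```

Call:
carry_out:
  series: [0.015, 0.034, 0.0035, -0.2, -0.6, 0, 0.005, 0.015, 0.034, 0.0035, -0.2, -0.6, 0, 0.005, 0.015, 0.034, 0.0035, -0.1, -0.6, 0, 0.005, 0.015, 0.034, 0.0035, -0.1, -0.6, 0, 0.005, 0.015, 0.034, 0.0035, 0, -0.6, 0, 0.005, 0, 0, 0, 0, 0, 0, 0.005, 0, 0, 0, 0, 0, 0, 0.005]

```text
time_s: 16.5
ee_pos: [0.5607, -0.1377, 0.1129]
ee_rot: [[0.282, 0.005, 0.959], [-0.959, 0.001, 0.282], [0.001, -1.0, 0.005]]
force: [0.4, -0.6, -0.6]
opening: 0.0137
```

```bash
python3 - <<'E'
from h import *
plan([((.5528,-.1402,.095),-1.29,1)])
E
```

```text
now 16.5 [ 0.5607 -0.1377  0.1129] yaw -1.2851 j [-0.26  0.4   1.71  0.    1.02  1.02]
[0.0001, 0.0179, -0.0084, -0.3, 0.28, 0.04]
--
```

Call:
carry_out:
  series: [0, 0.004, -0.005, -0.3, 0.2, 0, 0.005, 0, 0.004, -0.003, 0, 0, 0, 0.005, 0, 0.003, 0, 0, 0, 0, 0.005, 0, 0, 0, 0, 0, 0, 0.005]

```text
time_s: 17.0
ee_pos: [0.5539, -0.1391, 0.1049]
ee_rot: [[0.28, 0.006, 0.96], [-0.96, -0.002, 0.28], [0.004, -1.0, 0.005]]
force: [-0.2, -0.2, -0.2]
opening: 0.0134
```

```bash
python3 - <<'E'
from h import *
plan([((.5528,-.1402,.072),-1.29,1)])
save("side","s13")
cv2.imwrite("pics/s13b.png",cv2.resize(cv2.imread("pics/s13.png")[200:310,250:380],None,fx=5,fy=5,interpolation=2))
E
```

```text
now 17.0 [ 0.5539 -0.1391  0.1049] yaw -1.2875 j [-0.27  0.4   1.74 -0.    1.    1.02]
[0.0006, 0.0329, -0.0015, -0.29, 0.14, 0.21]
--
```

View pics/s13b.png

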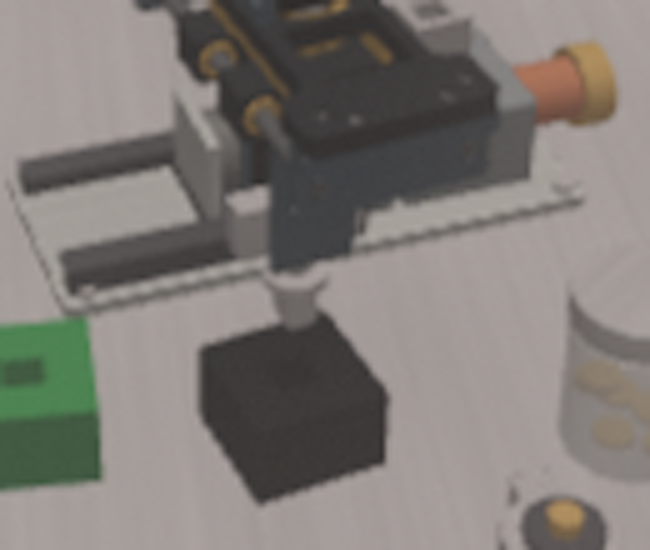

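The shank, at about (297,310), is just above the hole at about (290,370). I'll lower it and keep correcting sideways.

Call:
carry_out:
  series: [0.0006, 0.006, -0.0015, -0.2, 0.1, 0.2, 0.005, 0, 0.006, 0, 0, 0, 0, 0.005, 0, 0.005, 0, 0, 0, 0, 0.005, 0, 0, 0, 0, 0, 0, 0.005]

```text
time_s: 17.55
ee_pos: [0.5526, -0.1403, 0.0866]
ee_rot: [[0.278, 0.001, 0.961], [-0.961, 0.001, 0.278], [-0.0, -1.0, 0.001]]
force: [0.5, 0.0, -0.8]
opening: 0.0137
```

```bash
python3 - <<'E'
from h import *
s=r.sense();print(s["force"])
plan([((.5528,-.1402,.056),-1.29,1)])
E
```

```text
[ 0.50204809  0.01382283 -0.84315439]
now 17.55 [ 0.5526 -0.1403  0.0866] yaw -1.2895 j [-0.27  0.42  1.76  0.    0.96  1.02]
[-0.0001, 0.0306, 0.0002, -0.06, 0.03, -0.02]
--
```

Call:
carry_out:
  series: [0, 0.005, 0, 0, 0, 0, 0.005, 0, 0.005, 0, 0, 0, 0, 0.005, 0, 0.005, 0, 0, 0, 0, 0.005, 0, 0.005, 0, 0, 0, 0, 0.005, 0, 0, 0, 0, 0, 0, 0.005]

```text
time_s: 18.18
ee_pos: [0.5527, -0.1403, 0.0651]
ee_rot: [[0.278, 0.001, 0.961], [-0.961, 0.001, 0.278], [-0.0, -1.0, 0.001]]
force: [0.1, 0.5, -1.2]
opening: 0.0134
```

```bash
python3 - <<'E'
from h import *
s=r.sense();print(s["force"])
plan([((.5528,-.1402,.056),-1.29,1)])
E
```

```text
[ 0.11155585  0.46640772 -1.23570942]
now 18.175 [ 0.5527 -0.1403  0.0651] yaw -1.2895 j [-0.27  0.44  1.78  0.    0.92  1.02]
[-0.0001, 0.0091, 0.0001, -0.05, 0.03, -0.02]
--
```

Call:
carry_out:
  series: [0, 0.005, 0, 0, 0, 0, 0.005, 0, 0.003, 0, 0, 0, 0, 0.005, 0, 0.001, 0, 0, 0, 0, 0.005, 0, 0.0005, 0, 0, 0, 0, 0.005]

```text
time_s: 18.68
ee_pos: [0.553, -0.1403, 0.056]
ee_rot: [[0.278, 0.002, 0.961], [-0.961, 0.0, 0.278], [0.0, -1.0, 0.002]]
force: [-2.4, -0.0, 5.1]
opening: 0.0136
```

```bash
python3 - <<'E'
from h import *
s=r.sense();print(s["force"])
plan([((.5528,-.1402,.056),-1.29,1)])
E
```

```text
[-2.37135367 -0.03048479  5.08533543]
now 18.675 [ 0.553  -0.1403  0.056 ] yaw -1.2895 j [-0.27  0.46  1.79  0.    0.89  1.02]
[-0.0002, -0.0, -0.0001, -0.09, 0.03, 0.0]
--
```

Seated: the contact force is 5 N at the original height. Releasing.

Call:
carry_out:
  series: [0, 0, 0, 0, 0, 0, 0.02, 0, 0, 0, 0, 0, 0, 0.04, 0, 0, 0, 0, 0, 0, 0.06, 0, -0.01, 0, 0, 0, 0, 0.06, 0, -0.03, 0, 0, 0, 0, 0.06, 0, -0.05, 0, 0, 0, 0, 0.06, 0, -0.05, -0.01, 0, 0, 0, 0.06, 0, -0.04, -0.02, 0, 0, 0, 0.06, 0, -0.03, -0.02, 0, 0, 0, 0.06, 0.0, 0, 0, 0, 0, 0, 0.06, 0, 0, 0, 0, 0, 0, 0.06]

```text
time_s: 20.05
ee_pos: [0.5043, -0.1546, 0.276]
ee_rot: [[0.278, 0.007, 0.961], [-0.961, -0.001, 0.278], [0.003, -1.0, 0.006]]
force: [-0.3, 0.9, 0.2]
opening: 0.06
```

```bash
python3 - <<'E'
from h import *
s=r.sense();print(s["force"],s["ee_pos"],s["opening"])
save("wrist","w14");save("side","s14");save("top","t14")
cv2.imwrite("pics/s14b.png",cv2.resize(cv2.imread("pics/s14.png")[160:310,240:400],None,fx=4,fy=4,interpolation=2))
E
```

```text
[-0.28189924  0.85259801  0.15225995] [ 0.50427929 -0.15461334  0.27604844] 0.05998286687335478
```

View pics/w14.png

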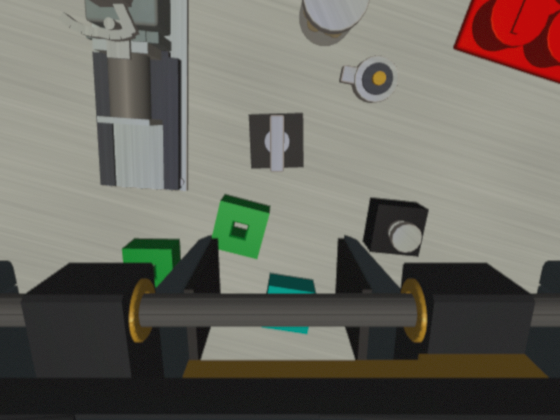

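View pics/s14b.png

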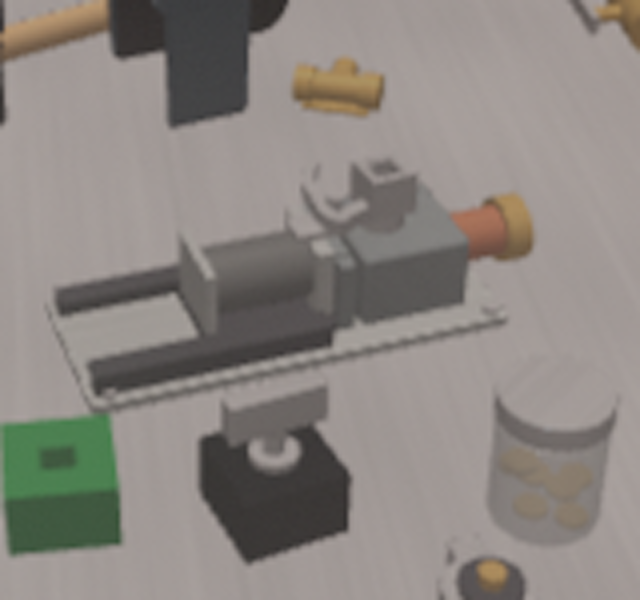

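```bash
python3 - <<'E'
from h import *
W=load("w14")
B=(.6452-.041*.978,.0442-.041*.207,.2075)
for px in [(98,123),(149,121)]:
    p=ray(*W,px,.062);d=p[:2]-B[:2];c,s=np.cos(B[2]),np.sin(B[2]);print(c*d[0]+s*d[1])
print(r.close_job())
E
```

```text
-0.08269871995913321
-0.07672091478718401
the job is handed in; nothing more can be done
None
```

The job is done and handed in at about 20 s of the 67 s allowed; no verdict was reported.

**What I did:**
- **Filter unit:** I pushed it against the sprung seal. The last push met about 3.9 N, with the gap estimated from the pushing distance at 5–6 mm.
- **Key and cam:** I put the T-key fully into the cam socket and turned the cam clockwise until the torque rose to 0.67 N m. I took that as the stop.
- **Key return:** I drew the key out, lowered it into its own stand until it met about 5 N at its original height, then released it.

**Last checks:**
- **Cam:** the wrist image taken after the key came out puts it at about 1.49 rad, so it is locked.
- **Key:** it stands upright in its stand with the collar down on the top, seen in the side and wrist pictures. I judged this by eye.
- **Gap:** the back plate's two top corners came out at -83 and -77 mm where -80 means fully closed. The average is about 0 mm, but the corners disagree by 6 mm, so this only roughly confirms a gap under 2.5 mm. In the side picture the unit looks tight against the block.
- **Other things:** I saw nothing shifted in the final views I looked at, but I did not measure their positions.

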